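# Fit, lock and switch on the shelf lamp

### The arm

A 6-joint arm with a two-finger parallel gripper is mounted at the origin on the work surface. World frame = base frame: x ahead of the robot, y to its left, z up, the work surface at z = 0. Lengths are in m, angles in rad, forces in N, time in s.
With the tool pointing down it reaches from about 0.3 to 0.775 m from the base axis. Payload 14.6 kg.
Tool frame: the origin (TCP) lies at the very end of the fingers, on their centre line; the grasp point (between the pads) lies 19 mm behind it; z points along the fingers, y is the line along which they close (so a half turn about z gives the same grasp; the last joint's range is limited). The gripper opens to 85 mm and grips with 20 to 120 N. Pads are 22 mm wide; open, the fingers measure 114 mm over their backs; the gripper's body (76 mm by 85 mm) begins 54 mm behind the grasp point. The pads swing forward as they close: fully open they stand 13 mm farther back than shut.
Start: joints at [1.064, 0.3, 1.521, -0, 1.321, -0.067], TCP at [0.234, 0.498, 0.199] pointing down, gripper open.
Joint ranges: [-3.03, 3.03], [-0.79, 2.21], [0.23, 2.52], [-1.04, 4.18], [0, 3.07], [-2.55, 2.55]. Speed limits (rad/s): [2.22, 2.22, 2.57, 3.14, 3.14, 3.14].

### API

Orientations are given as a unit quaternion [w, x, y, z].
In Python, from rig import bot gives the robot as it stands.
- The arm moves only by the tool drive_tool, never from a script. Its argument "series" is a list that holds one entry, the list of rows, each a list of 7 numbers: the shift along the tool's x, y, z in m, then the turn, a rotation vector about the tool's x, y, z in degrees, then the finger opening in m, from 0 to 0.0854. A call has 1 to 12 rows; each row is the pose to reach, as a shift and turn from the pose commanded when the call began, along the tool's axes at that moment; what a row does not reach only later rows make up. A row lasts 1/10 s, in which the tool goes at most 50 mm and 8.59 degrees, less where a joint would pass 70% of its speed; a pose out of reach is approached as far as the arm can. A call with a gripper value outside its range is refused whole. The fingers move at their own pace and stop on an object; "squeeze" is the grip in N (left out, the last holds). Time passes only in rows, so rows that repeat a pose let the fingers close. It gives the time, the measured TCP pose, the force, the opening and the grip force at its end, in the units of the state.
- bot.state(): the state, without advancing time (a new reading comes with each control period).
- bot.read_camera(name): name is "scene" or "top"; returns (picture, depth): 384x512x3 uint8, red, green, blue; 384x512 float32, m along the optical axis (not along the pixel's ray), 0 where there is no reading.
- bot.calibration(name): a dict with "fx", "fy", "cx", "cy" (pixels), "rvec" (rotation vector, rad) and "tvec" (3), from world to camera coordinates, as OpenCV has them. Camera axes: x right, y down, z forward; pixel columns grow to the right and rows downward; lengths in m; the calibration is good to about 2 mm. A picture is of the moment at which its call begins. calibration takes no time and is no camera call.
- bot.sign_off(): hands the job in; it is judged then, once.
Trained networks look in the newest picture that a camera, given by its name, has taken for a name from the list of things; names that differ only in an ending like _2 or _b are one class to them, and where a whole thing is asked for, a point or a joint stands for the part that bears it (a point fixed in the world has none). Each returns a list of dicts, best first, with "confidence" (0 to 1); they miss things now and then, are a little off and sometimes report something else, mostly with a low value. They report only what shows in the picture. A call takes as long as a camera call.
- bot.masks_of(target, camera): "pixels" (384x512 bool, what is visible of it) and "uv" ([column, row] in pixels, amid what is visible of it).
- bot.landmark_of(target, camera): "uv" ([column, row] in pixels: a listed point, or the origin of a listed thing).
The state is a dict: "t": time; "joints": joint angles; "dq": joint speeds; "joint_efforts": joint torques, N m; "eef_pos": TCP position; "tcp_rot": TCP orientation; "contact_force": force on the tool from outside, world axes, zero at the start; "ft_torque": the same for the moment, N m; "grip_width": opening from 0.0 (shut) to 1.0 (fully open); "grasp_force": force on a finger pad.
Only numpy, scipy, OpenCV 4.12 (cv2) and the standard library are available. Lean on these libraries where they do the work, as an engineer would, in place of code of your own. Each camera call takes 0.05 s, during which the arm holds its last target. There are 200 camera calls.

### The job

Set up the shelf lamp: lift the lamp wand out of its slanted charging rest and lower it gently, metal foot down and without dropping it, into the holder cup of the lamp base so that it stands upright on the cup's floor, and let go. Then turn the black locking knob on the base clockwise until it clicks past its detent and stays over, and last of all flip the chrome toggle over to its green dot. Leave the other things on the shelf where they are.

Things in the scene. Friction and masses are not known exactly. Their poses are not given: they have to be found in the camera images.
- wand: Lamp wand: round rod 200 mm long, 120 g; aluminium foot (24 mm diameter, lowest 62 mm, heavy end), white tube (23 mm), orange cap (24 mm, topmost 35 mm). Origin: centre of the foot's end face; z along the rod to the cap. At the start it stands loosely in the rest's tube, leaning about 30 degrees, cap up and to the robot's right; the upper 130 mm stick out: grip it near the cap.
- rest: Fixed grey charging rest, plate 130 x 90 mm and 14 mm high, with a black tube (39 mm outside, 29 mm inside diameter, 72 mm long, 66 mm deep) leaning 30 degrees from vertical towards the rest's own -x. Origin: centre of the plate's underside, z up. Highest point of the tube 102 mm.
- lamp_base: Fixed dark wooden lamp base 110 x 250 x 20 mm (x, y, z). Origin: centre of its underside, z up. The holder cup stands at its y = +75 mm, the locking knob at y = -75 mm. Between them a small brass spring-plunger housing beside the knob, 36 mm above the shelf, 35 to 65 mm from the knob's axis towards the base's (-x, +y).
- cup_floor (a point): Centre of the holder cup's inner floor, 26 mm above the shelf; z up. The aluminium cup is 30 mm in inside diameter (3 mm of play round the wand's foot), 56 mm deep, flaring to about 40 mm inside in the top 10 mm; outside diameter 40 mm, 50 mm at the rim.
- cup_mouth (a point): Centre of the holder cup's mouth, 82 mm above the shelf.
- lock_grip (a point): On the axis of the black locking knob at the height to grip it, 57 mm above the shelf. The grip is an upright bar 42 mm long, 14 mm thick, top at 64 mm, on a disc of 44 mm diameter whose top is at 34 mm. The point's x runs along the bar and turns with it; z up. At the start (joint 0) the bar lies along the lamp base's x axis.
- lock (a joint): Turn of the locking knob, rad: 0 unlocked, grows clockwise from above, stop at 1.10. Loose turning (0.03 N m) up to about 0.3, then a spring detent that takes about 0.2 N m; its top is at 0.55. Past it the knob snaps on by itself to about 0.8 and stays; let go before the top it is pushed back. Locked is above 0.7.
- toggle_tip (a point): Centre of the round tip (13 mm ball) of the chrome toggle; moves with it. The toggle is 45 mm long, 9 mm thick and pivots about the switch box's y axis at the centre of the box's top, 30 mm above the shelf; the tip is about 69 mm above the shelf at either end of its swing.
- toggle (a joint): Toggle angle, rad: 0 off (leaning 0.5 rad towards the box's -x, the red dot), 1.0 on (leaning 0.5 rad towards its +x, the green dot). It stays where it is left; on is above 0.85. It takes about 1.5 to 3 N to push.
- switch_box: Fixed white switch box 80 x 60 x 30 mm (x, y, z) with the chrome toggle on top, a red dot at its -x end and a green dot at its +x end. Origin: centre of its underside, z up.
- kettlebell: Grey kettlebell, 132 mm wide, 199 mm high, 4 kg; origin: centre of its underside. Bystander.
- pushup_handle: Blue push-up handle, 120 x 206 x 122 mm; origin: centre of its underside. Bystander.
- key_tray: Steel key tray with keys, 120 x 160 x 18 mm; origin: centre of its underside. Bystander.
- shaker: Green shaker cup with a black lid, 94 mm wide, 177 mm high; origin: centre of its underside. Bystander.
- shoe_brush: Shoe brush, wooden back on black bristles, 50 x 150 x 48 mm; origin: centre of its underside. Bystander.
- glasses_case: Red glasses case, 65 x 160 x 45 mm; origin: centre of its underside. Bystander.
- polish_tin: Round steel shoe polish tin with a yellow lid, 78 mm wide, 25 mm high; origin: centre of its underside. Bystander.

How it is judged:
On the way, in this order (a step that is already met when the one before it is completed fails the run):
1. the wand stands upright on the holder cup's floor and has been let go (horizontal distance between wand and cup_floor below 0.006 m and z of wand in the frame of cup_floor between -0.004 and 0.005 m and angle between wand's own z axis and vertical below 0.15 rad and contact force between the fingers and wand below 0.3 N and linear speed of wand below 0.03 m/s), for 0.2 s.
2. with the wand standing, the locking knob has been turned past its detent (above 0.7 rad) (horizontal distance between wand and cup_floor below 0.006 m and z of wand in the frame of cup_floor between -0.004 and 0.005 m and angle between wand's own z axis and vertical below 0.15 rad and value of joint lock above 0.7 rad), for 0.1 s.
3. with the wand locked, the toggle has been flipped on (above 0.85 rad) (all of step 2 and value of joint toggle above 0.85 rad), for 0.1 s.
At the end, for the whole second after the job is handed in: The wand stands, released and at rest, in the holder cup: its foot on the floor (from 4 mm below to 5 mm above it), within 6 mm of its centre, less than 0.15 rad from vertical, foot down; the locking knob is past its detent (above 0.7 rad) and the toggle is on (above 0.85 rad) (all of step 3 and contact force between the fingers and wand below 0.3 N and linear speed of wand below 0.03 m/s); the robot touches nothing.
It fails at once if the wand falls into the cup (faster than 0.4 m/s inside it) (horizontal distance between wand and cup_floor below 0.02 m and z of wand in the frame of cup_floor below 0.05 m and linear speed of wand above 0.4 m/s).
It fails at once if another thing on the shelf is moved more than 30 mm or tipped more than 0.35 rad (distance of any of kettlebell, pushup_handle, key_tray, shaker, shoe_brush, glasses_case, polish_tin from where it was at the start of the episode above 0.03 m or angle between any of kettlebell, pushup_handle, key_tray, shaker, shoe_brush, glasses_case, polish_tin's own z axis and vertical above 0.35 rad).
It also fails if it takes over 67 s, if anything falls off the work surface, if the arm or the gripper's body presses on something with over 40 N, if the wrist force passes 120 N, or if a joint passes its speed limit or range.

## Working session

There is one attempt and no reset: what is moved stays moved. The work goes in short steps, Python scripts to look and compute and a tool call to move; the robot and the scene stay as the last step left them, time stands still between calls to the robot, and variables do not carry over. Pictures are saved under pics/ and viewed, at most 10 in all, crops included, and the job is handed in when it is done.

Besides the shell and the picture viewer there is one more tool, called after "Emit:" as name(argument=value, ...) on one line, values as JSON. drive_tool: Moves the arm, as the interface text tells. Its arguments: {"type":"object","properties":{"series":{"type":"array"},"squeeze":{"type":"number"}},"required":["series"]}

```bash
mkdir -p pics; cat > h.py <<'E'
import numpy as np, cv2
from scipy.spatial.transform import Rotation as R
from rig import bot
def cal(n):
    c=bot.calibration(n); return c, R.from_rotvec(np.ravel(c["rvec"])).as_matrix(), np.ravel(c["tvec"])
def ray(n,uv):
    c,M,t=cal(n); d=M.T@np.array([(uv[0]-c["cx"])/c["fx"],(uv[1]-c["cy"])/c["fy"],1]); return -M.T@t, d
def at_z(n,uv,z):
    o,d=ray(n,uv); return o+d*(z-o[2])/d[2]
def at_d(n,uv,dep):
    o,d=ray(n,uv); return o+d*dep
def cloud(n,dep,mask):
    v,u=np.nonzero(mask&(dep>0)); c,M,t=cal(n); z=dep[v,u]
    p=np.c_[(u-c["cx"])/c["fx"]*z,(v-c["cy"])/c["fy"]*z,z]; return (p-t)@M
def q2R(q): return R.from_quat([q[1],q[2],q[3],q[0]])
E
python3 - <<'E'
from h import *
np.set_printoptions(precision=4,suppress=True)
s=bot.state(); print(s)
pics=[]
for n in ("scene","top"):
    p,d=bot.read_camera(n); np.savez(f"{n}0.npz",p=p,d=d); cv2.imwrite(f"pics/{n}0.png",p[:,:,::-1])
    print(n,ray(n,(256,192)))
    for k in ["wand","rest","lamp_base","cup_floor","cup_mouth","lock_grip","toggle_tip","switch_box"]:
        L=bot.landmark_of(k,n); print(k,[(np.round(x["uv"],1),round(x["confidence"],2)) for x in L[:3]])
E
```

```text
{'t': 0.0, 'joints': array([ 1.0644,  0.3005,  1.5216,  0.    ,  1.3207, -0.0666]), 'dq': array([ 0.0009, -0.0011, -0.0007, -0.0005, -0.0006, -0.0005]), 'joint_efforts': array([  0.0009, -54.3502, -36.1794,  -0.    ,   0.004 ,   0.    ]), 'eef_pos': array([0.234 , 0.4974, 0.1982]), 'tcp_rot': array([-0.0002,  0.2181,  0.9759, -0.0006]), 'contact_force': array([0.0539, 0.5456, 0.3629]), 'ft_torque': array([-0.0229,  0.013 ,  0.0024]), 'grasp_force': 0.0, 'grip_width': 0.9992306755411667}
scene (array([1.252 , 0.2708, 1.2012]), array([-0.5427, -0.1341, -0.8295]))
wand [(array([327.2, 218.5]), 0.73)]
rest [(array([316.1, 219.5]), 0.78)]
lamp_base [(array([227.5, 199.9]), 0.65), (array([253.1, 276.4]), 0.27)]
cup_floor [(array([250.4, 205.8]), 0.66)]
cup_mouth [(array([252.8, 196.3]), 0.88)]
lock_grip [(array([202.1, 185.1]), 0.66)]
toggle_tip [(array([137.1, 171.3]), 0.56)]
switch_box [(array([139.7, 188.1]), 0.64)]
top (array([0.3028, 0.0605, 1.3282]), array([ 0.1912, -0.0241, -0.9813]))
wand [(array([155.4, 202.9]), 0.65)]
rest [(array([166.4, 199.6]), 0.65)]
lamp_base [(array([265. , 204.6]), 0.94), (array([111.1, 240. ]), 0.18)]
cup_floor [(array([237.4, 204.5]), 0.92)]
cup_mouth [(array([233.9, 197. ]), 0.63), (array([288.7, 206.1]), 0.3)]
lock_grip []
toggle_tip [(array([370.4, 201.2]), 0.38)]
switch_box [(array([359.4, 193.9]), 0.88)]
```

```bash
python3 - <<'E'
import cv2
a=cv2.imread("pics/scene0.png");b=cv2.imread("pics/top0.png")
cv2.imwrite("pics/a.png",cv2.resize(a[130:280,90:370],None,fx=2.85,fy=2.85,interpolation=cv2.INTER_CUBIC))
cv2.imwrite("pics/b.png",cv2.resize(b[130:280,110:410],None,fx=2.66,fy=2.66,interpolation=cv2.INTER_CUBIC))
E
```

```text
(no output)
```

View pics/scene0.png

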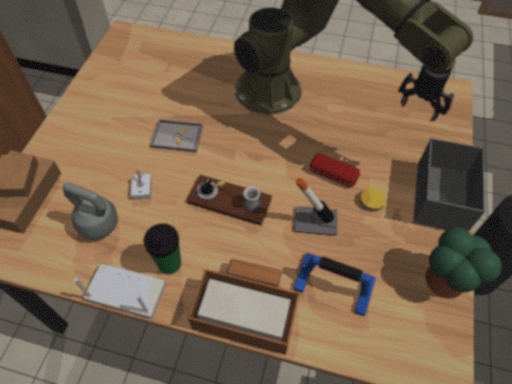

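View pics/top0.png

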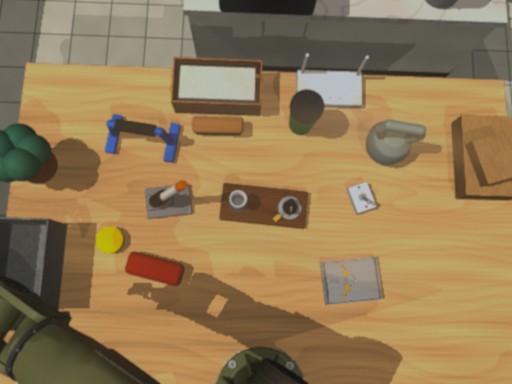

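View pics/b.png

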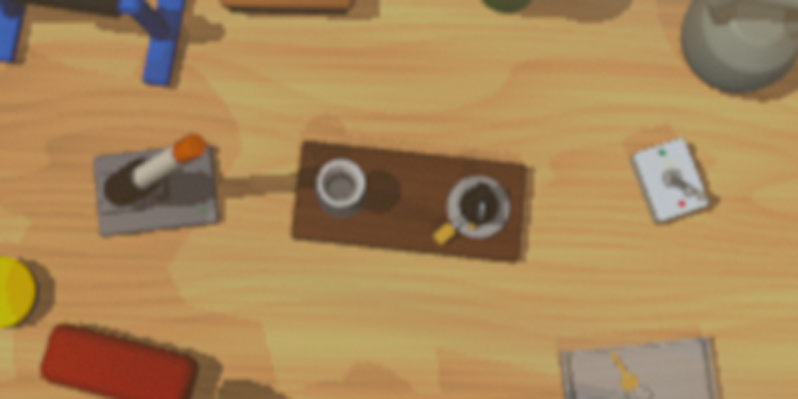

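The top picture has +x up and +y left. The wand cap is at (181,186), leaning right out of the tube at (155,198). The cup is at (238,199), the knob at (289,207) with the brass housing to its lower left, and the toggle at (363,197) leaning towards the near red dot, with the green dot on the far side. Next I measure them with the depth images.

```bash
python3 - <<'E'
from h import *
np.set_printoptions(precision=4,suppress=True)
D={n:np.load(n+"0.npz") for n in("scene","top")}
def pts(n,mask=None):
    d=D[n]["d"]; m=np.ones(d.shape,bool) if mask is None else mask
    return cloud(n,d,m), D[n]["p"][(m&(d>0))]
lm={"top":dict(cup=(237,201),knob=(289,207),tog=(363,197),wand=(168,193)),"scene":dict(cup=(252,197),knob=(204,187),tog=(138,180),wand=(315,200))}
for n in D:
    P,C=pts(n); C=C.astype(int)
    tab=P[(abs(P[:,2])<.02)&(abs(P[:,0]-.4)<.15)&(abs(P[:,1])<.3)]; print(n,"table z",np.median(tab[:,2]))
    A={k:at_z(n,uv,.05)[:2] for k,uv in lm[n].items()}
    near=lambda k,r:np.hypot(*(P[:,:2]-A[k]).T)<r
    for lo,hi in((.072,.095),):
        q=P[near("cup",.05)&(P[:,2]>lo)&(P[:,2]<hi)]; c,r=cv2.minEnclosingCircle(q[:,:2].astype(np.float32)); print(" cup rim",len(q),c,r,np.percentile(q[:,2],[50,98]))
    q=P[near("knob",.045)&(P[:,2]>.052)&(P[:,2]<.075)]; print(" knob",len(q),q.mean(0),cv2.minAreaRect(q[:,:2].astype(np.float32)))
    q=P[near("tog",.06)&(P[:,2]>.055)]; print(" toggle",len(q),q.mean(0),q[:,2].max() if len(q) else 0)
    q=P[near("tog",.07)&(P[:,2]>.022)&(P[:,2]<.036)]; print(" box",len(q),cv2.minAreaRect(q[:,:2].astype(np.float32)))
    m=(abs(P[:,0]-A["cup"][0])<.12)&(P[:,1]<A["cup"][1]+.09)&(P[:,1]>A["knob"][1]-.09)&(P[:,2]>.013)&(P[:,2]<.027); q=P[m]; print(" base",len(q),cv2.minAreaRect(q[:,:2].astype(np.float32)))
    w=near("wand",.12)&(P[:,2]>.09)
    q=P[w]; 
    o=w&(C[:,0]>C[:,2]+70)&(C[:,0]>120); print(" cap",o.sum(),P[o].mean(0),P[o].min(0),P[o].max(0))
    wh=w&(C.min(1)>100)&(np.ptp(C,axis=1)<60); print(" white",wh.sum(),P[wh].mean(0),P[wh].min(0),P[wh].max(0))
    for k in ["shaker","kettlebell","pushup_handle","shoe_brush","glasses_case","polish_tin","key_tray"]:pass
E
```

```text
scene table z 0.000863184812760307
 cup rim 112 (0.5256390571594238, 0.0760267898440361) 0.024816999211907387 [0.0804 0.0852]
 knob 66 [ 0.5175 -0.0726  0.0621] ((0.5145187973976135, -0.07327815890312195), (0.015845108777284622, 0.04363509640097618), 89.21566009521484)
 toggle 28 [ 0.5362 -0.2901  0.0668] 0.07892351950656952
 box 371 ((0.5525341629981995, -0.2851240038871765), (0.08605209738016129, 0.06025318801403046), 21.003646850585938)
 base 1827 ((0.5212535262107849, 0.000996619462966919), (0.2501373887062073, 0.11371903866529465), 85.80892944335938)
 cap 75 [0.537  0.2198 0.2036] [0.5261 0.2028 0.1825] [0.547  0.2371 0.2165]
 white 134 [0.533  0.2621 0.1364] [0.507  0.2346 0.0901] [0.5434 0.2904 0.1841]
top table z 0.0007185346391438912
 cup rim 141 (0.5254509449005127, 0.07906736433506012) 0.02442798763513565 [0.0805 0.0858]
 knob 76 [ 0.512  -0.0692  0.0635] ((0.512820839881897, -0.0697309672832489), (0.013818860054016113, 0.040787287056446075), 83.77938842773438)
 toggle 24 [ 0.5318 -0.287   0.0704] 0.08024632983897083
 box 511 ((0.5503273606300354, -0.2810339331626892), (0.07992244511842728, 0.060922570526599884), 20.30983543395996)
 base 2629 ((0.5191418528556824, 0.004783153533935547), (0.2500917315483093, 0.11072250455617905), 85.52228546142578)
 cap 96 [0.5331 0.2224 0.2048] [0.523  0.2065 0.1789] [0.5454 0.243  0.2156]
 white 111 [0.525  0.2652 0.139 ] [0.5152 0.2392 0.0902] [0.5416 0.2934 0.1843]
```

Base, cup, knob and box all fit their given sizes: base yaw is about -4.35° and box yaw about 20.5°. Next I fit the wand axis.

```bash
cat > wand.py <<'E'
from h import *
from scipy.optimize import least_squares
def fit(n,p,d,A,r=.12,zmin=.1,lean=None):
    P=cloud(n,d,np.ones(d.shape,bool)); C=p[d>0].astype(int)
    w=(np.hypot(*(P[:,:2]-A).T)<r)&(P[:,2]>zmin)
    o=w&(C[:,0]>C[:,2]+70)&(C[:,0]>120); wh=w&(C.min(1)>90)&(np.ptp(C,axis=1)<60)
    q=P[o|wh]; rad=np.where(o[o|wh],.012,.0115)
    u=np.array([.08,-.5,.86]) if lean is None else lean
    def f(v):
        a=np.array([v[2],v[3],1]);a/=np.linalg.norm(a); e=q-np.array([v[0],v[1],.17]); return np.linalg.norm(np.cross(e,a),axis=1)-rad
    c=q[abs(q[:,2]-.17)<.02].mean(0)
    s=least_squares(f,[c[0],c[1],u[0]/u[2],u[1]/u[2]],loss="soft_l1",f_scale=.002)
    a=np.array([s.x[2],s.x[3],1]);a/=np.linalg.norm(a)
    p0=np.array([s.x[0],s.x[1],.17]); t=(q-p0)@a
    top=p0+a*np.percentile(t,98); bnd=p0+a*(np.percentile(((P[o]-p0)@a),3))
    return p0,a,top,bnd,np.sqrt(np.mean(s.fun**2)),len(q)
E
python3 - <<'E'
from wand import *
np.set_printoptions(precision=4,suppress=True)
for n in("scene","top"):
    D=np.load(n+"0.npz"); p0,a,top,b,e,k=fit(n,D["p"],D["d"],np.array([.531,.245]))
    print(n,p0,a,"lean",np.degrees(np.arccos(a[2])),"az",np.degrees(np.arctan2(a[1],a[0])),"top",top,"capbottom",b,e,k)
    P=cloud(n,D["d"],np.ones(D["d"].shape,bool)); m=(np.hypot(P[:,0]-.52,P[:,1]-.27)<.1)&(P[:,2]>.008)&(P[:,2]<.018)
    print(cv2.minAreaRect(P[m][:,:2].astype(np.float32)))
E
```

```text
scene [0.5297 0.2411 0.17  ] [ 0.0299 -0.6462  0.7626] lean 40.31023769026474 az -87.34980530392848 top [0.5312 0.2088 0.2082] capbottom [0.5301 0.2307 0.1823] 0.004441062061060937 207
((0.5400896072387695, 0.2816193103790283), (0.13003697991371155, 0.12847572565078735), 9.518692016601562)
top [0.5242 0.2571 0.17  ] [ 0.1032 -0.5291  0.8422] lean 32.62170500919781 az -78.96079198541668 top [0.5302 0.2263 0.219 ] capbottom [0.5271 0.2423 0.1935] 0.004452752253621868 207
((0.5207076668739319, 0.2678259015083313), (0.16880972683429718, 0.1660269796848297), 4.148946762084961)
```

```bash
python3 - <<'E'
from h import *
np.set_printoptions(precision=4,suppress=True)
O={}
pl=[];ends=[]
for n in("scene","top"):
    D=np.load(n+"0.npz"); M=bot.masks_of("wand",n); m=M[0]["pixels"]; print(n,M[0]["confidence"],m.sum(),len(M))
    C=D["p"].astype(int); u=np.argwhere(m)[:,::-1].astype(float); c=u.mean(0)
    l=np.linalg.svd(u-c)[2][0] if len(u)<5000 else None
    o=m&(C[:,:,0]>C[:,:,2]+70)
    oc=np.argwhere(o)[:,::-1].mean(0); l=l*np.sign(l@(oc-c)); t=(u-c)@l; w=(u-c)@np.array([-l[1],l[0]])
    print(" c",c,"dir",l,"t",t.min(),t.max(),"w",np.ptp(w),"orange",o.sum(),oc, "colmean", C[m].mean(0))
    a=c+l*(t.max()-3);b=c+l*(t.min()+3)
    og,da=ray(n,a);_,db=ray(n,b); nn=np.cross(da,db);pl.append((nn/np.linalg.norm(nn),og)); O[n]=(c,l,t,oc)
    P=cloud(n,D["d"],cv2.erode(m.astype(np.uint8),np.ones((3,3)))>0); print(" pts",len(P),P[np.argsort(P[:,2])][::max(1,len(P)//6)])
ax=np.cross(pl[0][0],pl[1][0]);ax*=np.sign(ax[2]);ax/=np.linalg.norm(ax)
A=np.array([pl[0][0],pl[1][0],ax]);p0=np.linalg.solve(A,[pl[0][0]@pl[0][1],pl[1][0]@pl[1][1],ax@np.array([.53,.24,.17])])
print("axis",ax,"lean",np.degrees(np.arccos(ax[2])),"az",np.degrees(np.arctan2(ax[1],ax[0])),"p0",p0)
for n in O: # where orange centroid ray and end ray meet the axis
    c,l,t,oc=O[n]
    for nm,uv in(("orange",oc),("end",c+l*t.max()),("low",c+l*t.min())):
        og,d=ray(n,uv); s=np.linalg.lstsq(np.c_[ax,-d],og-p0,rcond=None)[0]; print(n,nm,p0+ax*s[0])
E
```

```text
scene 0.52 287 1
 c [308.3798 193.4495] dir [-0.6043 -0.7968] t -19.412082067357197 18.582015525071355 w 8.40630801583873 orange 84 [301.4167 183.2024] colmean [135.878  108.2892  90.4181]
 pts 171 [[0.5285 0.2848 0.0918]
 [0.5395 0.2662 0.1172]
 [0.5372 0.2571 0.1415]
 [0.5427 0.2442 0.1647]
 [0.5434 0.231  0.1853]
 [0.5404 0.2259 0.203 ]
 [0.5447 0.2204 0.2116]]
top 0.61 219 3
 c [172.1598 191.0548] dir [ 0.8544 -0.5196] t -13.998208283095204 14.636471099120579 w 8.093829573986 orange 71 [179.8169 186.1408] colmean [157.3425 122.9543  92.0091]
 pts 131 [[0.5207 0.2893 0.0975]
 [0.517  0.2716 0.121 ]
 [0.5192 0.2608 0.1397]
 [0.5229 0.2495 0.164 ]
 [0.5222 0.2337 0.1839]
 [0.5283 0.2285 0.2055]
 [0.5321 0.2203 0.2128]]
axis [ 0.071  -0.4905  0.8686] lean 29.707526800890136 az -81.76772312751493 p0 [0.5333 0.236  0.1675]
scene orange [0.5357 0.2198 0.1963]
scene end [0.5374 0.2078 0.2174]
scene low [0.526  0.2865 0.0781]
top orange [0.5346 0.227  0.1834]
top end [0.5368 0.2117 0.2105]
top low [0.5242 0.2991 0.0558]
```

```bash
cat > mv.py <<'E'
from h import *
np.set_printoptions(precision=4,suppress=True)
def Rzy(z,y):
    z=np.array(z,float);z/=np.linalg.norm(z);y=np.array(y,float);y-=z*(y@z);y/=np.linalg.norm(y)
    return R.from_matrix(np.c_[np.cross(y,z),y,z])
def go(p,Rt,lab=""):
    s=bot.state(); R0=q2R(s["tcp_rot"]); print(lab,"mm",np.round(1e3*R0.inv().apply(np.array(p)-s["eef_pos"]),1),"deg",np.round((R0.inv()*Rt).as_rotvec(degrees=True),2))
def st():
    s=bot.state(); print("t",s["t"],"p",s["eef_pos"],"j",s["joints"],"F",s["contact_force"],"w",s["grip_width"]*85.4,"g",s["grasp_force"]); M=q2R(s["tcp_rot"]).as_matrix(); print("y",M[:,1],"z",M[:,2])
ax=np.array([.071,-.4905,.8686]); ax/=np.linalg.norm(ax); top=np.array([.5366,.2131,.208])
RG=Rzy(-ax,[.99,.143,0]); TG=top-.047*ax
E
python3 - <<'E'
from mv import *
st(); print(TG)
go(TG+.1*ax+[0,0,.1],RG,"high"); go(TG+.1*ax,RG,"pre")
E
```

```text
t 1.0 p [0.2342 0.4976 0.1988] j [ 1.0644  0.2999  1.521   0.      1.3207 -0.0666] F [-0.1918  0.4745  0.0508] w 85.34436150786279 g 0.0
y [0.4258 0.9048 0.    ] z [ 0.  0. -1.]
[0.5333 0.2362 0.1672]
high mm [-409.3 -150.6 -155.3] deg [-14.65  27.24  55.26]
pre mm [-409.3 -150.6  -55.3] deg [-14.65  27.24  55.26]
```

Emit:
drive_tool(series=[[[-40,-15,-50,0,0,0,0.0854],[0,0,0,0,0,0,0.0854]]])

```text
t: 1.2
eef_pos: [0.2399, 0.4981, 0.2072]
tcp_rot: [0.003, 0.221, 0.975, 0.007]
contact_force: [-0.5, 2.6, -0.2]
grip_width: 1.001
grasp_force: 0.0
```

I typed mm where metres are needed. The per-row limit clipped the move, so no harm was done. Recomputing from the current pose.

```bash
sed -i 's/"mm",np.round(1e3\*\(.*\),1),"deg"/"m",np.round(\1,4),"deg"/' mv.py; python3 - <<'E'
from mv import *
st(); go(TG+.1*ax+[0,0,.1],RG,"high")
E
```

```text
t 1.2 p [0.2399 0.4981 0.2072] j [ 1.0562  0.2908  1.5129 -0.0012  1.3234 -0.0683] F [-0.4908  2.5995 -0.24  ] w 85.5203765271957 g 0.0
y [0.4313 0.9021 0.0144] z [ 0.0081  0.0121 -0.9999]
high m [-0.4055 -0.1488 -0.1481] deg [-13.75  26.98  55.11]
```

Emit:
drive_tool(series=[[[-0.02,0,-0.04,-2,3,6,0.0854],[-0.06,-0.02,-0.08,-4,7,14,0.0854],[-0.1,-0.035,-0.11,-6,10,20,0.0854],[-0.14,-0.05,-0.14,-8,14,27,0.0854],[-0.18,-0.066,-0.148,-9,17,34,0.0854],[-0.22,-0.08,-0.148,-11,20,42,0.0854],[-0.26,-0.095,-0.148,-12,24,50,0.0854],[-0.3,-0.11,-0.148,-13.75,27,55.1,0.0854],[-0.34,-0.125,-0.148,-13.75,27,55.1,0.0854],[-0.38,-0.14,-0.148,-13.75,27,55.1,0.0854],[-0.405,-0.149,-0.148,-13.75,27,55.1,0.0854],[-0.405,-0.149,-0.148,-13.75,27,55.1,0.0854]]])

```text
t: 2.4
eef_pos: [0.539, 0.188, 0.3457]
tcp_rot: [-0.194, 0.634, 0.732, 0.16]
contact_force: [0.0, 0.1, -1.0]
grip_width: 1.004
grasp_force: 0.0
```

```bash
python3 - <<'E'
from mv import *
st(); go(TG+.1*ax,RG,"pre"); go(TG,RG,"grasp")
E
```

```text
t 2.4 p [0.539  0.188  0.3457] j [ 0.0327  0.276   1.2959  0.5041  1.6353 -0.0946] F [ 0.0147  0.1015 -1.0131] w 85.70259051922419 g 0.0
y [ 0.9892  0.1462 -0.0116] z [-0.0811  0.4796 -0.8737]
pre m [-0.0455  0.0022  0.0795] deg [-0.66  0.61 -0.16]
grasp m [-0.0444  0.0034  0.1795] deg [-0.66  0.61 -0.16]
```

Emit:
drive_tool(series=[[[-0.0455,0.002,0.0795,-0.6,0.6,0,0.0854],[-0.0455,0.002,0.0795,-0.6,0.6,0,0.0854],[-0.0455,0.002,0.0795,-0.6,0.6,0,0.0854],[-0.0455,0.002,0.0795,-0.6,0.6,0,0.0854]]])

```text
t: 2.8
eef_pos: [0.5384, 0.19, 0.2567]
tcp_rot: [-0.194, 0.632, 0.731, 0.168]
contact_force: [-0.4, 0.5, 1.3]
grip_width: 0.996
grasp_force: 0.0
```

```bash
python3 - <<'E'
from mv import *
st(); go(TG,RG,"grasp")
L=[]
for n in("scene","top"):
    p,d=bot.read_camera(n)
    c,M,t=cal(n); s=bot.state()
    q=lambda X: np.ravel(cv2.projectPoints(np.array([X],float),np.ravel(c["rvec"]),t,np.array([[c["fx"],0,c["cx"]],[0,c["fy"],c["cy"]],[0,0,1.]]),None)[0])
    e=s["eef_pos"]; uv=q(top).astype(int); x0,y0=max(uv[0]-35,0),max(uv[1]-35,0)
    f=8; im=cv2.resize(np.ascontiguousarray(p[y0:y0+70,x0:x0+50,::-1]),None,fx=f,fy=f,interpolation=cv2.INTER_CUBIC)
    for X,col in((e,(0,0,255)),(top,(255,0,0)),(TG,(0,255,0))):
        w=((q(X)-[x0,y0]+.5)*f).astype(int); cv2.circle(im,tuple(int(v) for v in w),4,col,-1)
    L.append(im)
cv2.imwrite("pics/pre.png",np.hstack(L))
E
```

```text
t 2.8 p [0.5384 0.19   0.2567] j [ 0.031   0.3091  1.4589  0.5187  1.4562 -0.1965] F [-0.4474  0.5462  1.2624] w 85.06430889324317 g 0.0
y [ 0.9895  0.1447 -0.0004] z [-0.0721  0.4905 -0.8684]
grasp m [-0.0041  0.0016  0.1008] deg [-0.06 -0.01  0.07]
```

View pics/pre.png

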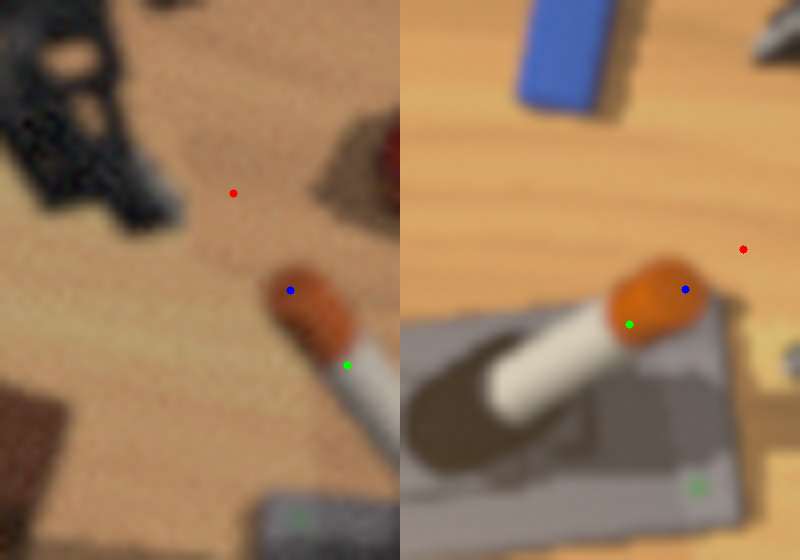

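The projected axis points (blue, green) lie on the rod in both views to within about 2 mm, and the open fingers straddle the cap. I go in and close.

Emit:
drive_tool(series=[[[-0.001,0.0005,0.02,0,0,0,0.0854],[-0.002,0.001,0.04,0,0,0,0.0854],[-0.003,0.0015,0.06,0,0,0,0.0854],[-0.004,0.0015,0.08,0,0,0,0.0854],[-0.004,0.0015,0.1,0,0,0,0.0854],[-0.004,0.0015,0.1,0,0,0,0.0854],[-0.004,0.0015,0.1,0,0,0,0.04],[-0.004,0.0015,0.1,0,0,0,0.02],[-0.004,0.0015,0.1,0,0,0,0.0],[-0.004,0.0015,0.1,0,0,0,0.0],[-0.004,0.0015,0.1,0,0,0,0.0],[-0.004,0.0015,0.1,0,0,0,0.0]]], squeeze=40)

```text
t: 4.1
eef_pos: [0.5336, 0.235, 0.1671]
tcp_rot: [-0.194, 0.632, 0.731, 0.168]
contact_force: [-1.1, -3.8, 6.3]
grip_width: 0.259
grasp_force: 39.2
```

```bash
python3 - <<'E'
from mv import *
st(); go(TG,RG,"grasp")
E
```

```text
t 4.1 p [0.5336 0.235  0.1671] j [ 0.112   0.3901  1.5647  0.5481  1.2548 -0.2248] F [-1.0789 -3.8457  6.3448] w 22.104969778297452 g 39.20675575733185
y [0.9896 0.1439 0.0003] z [-0.071   0.4904 -0.8686]
grasp m [ 0.001  -0.0002  0.0005] deg [-0.    0.    0.06]
```

Gripped, with an opening of about 22 mm. Now I pull the wand out along its axis.

Emit:
drive_tool(series=[[[0,0,-0.01,0,0,0,0],[0,0,-0.02,0,0,0,0],[0,0,-0.03,0,0,0,0],[0,0,-0.042,0,0,0,0],[0,0,-0.054,0,0,0,0],[0,0,-0.066,0,0,0,0],[0,0,-0.08,0,0,0,0],[0,0,-0.095,0,0,0,0],[0,0,-0.11,0,0,0,0],[0,0,-0.12,0,0,0,0],[0,0,-0.12,0,0,0,0]]])

```text
t: 5.2
eef_pos: [0.5424, 0.1758, 0.2719]
tcp_rot: [-0.193, 0.632, 0.731, 0.168]
contact_force: [0.6, 0.7, -1.2]
grip_width: 0.258
grasp_force: 39.6
```

```bash
python3 - <<'E'
from mv import *
st()
for x in ("scene","top"): bot.read_camera(x)
RU=Rzy([0,0,-1],[.99,.143,0])
go([.526,.0775,.30],RU,"above cup")
E
```

```text
t 5.2 p [0.5424 0.1758 0.2719] j [ 0.0058  0.3044  1.4296  0.5144  1.496  -0.2011] F [ 0.5972  0.6767 -1.1995] w 22.028957601178917 g 39.64054226875305
y [0.9896 0.1436 0.0011] z [-0.0702  0.4902 -0.8688]
above cup m [-0.0683 -0.0299 -0.0732] deg [ -0.1  -29.71   0.05]
```

Emit:
drive_tool(series=[[[-0.005,-0.003,-0.02,0,0,0,0],[-0.015,-0.006,-0.04,0,-3,0,0],[-0.025,-0.01,-0.06,0,-7,0,0],[-0.035,-0.014,-0.073,0,-11,0,0],[-0.045,-0.018,-0.073,0,-15,0,0],[-0.055,-0.023,-0.073,0,-19,0,0],[-0.063,-0.027,-0.073,0,-24,0,0],[-0.067,-0.029,-0.073,0,-28,0,0],[-0.068,-0.03,-0.073,0,-29.7,0,0],[-0.068,-0.03,-0.073,0,-29.7,0,0],[-0.068,-0.03,-0.073,0,-29.7,0,0],[-0.068,-0.03,-0.073,0,-29.7,0,0]]])

```text
t: 6.5
eef_pos: [0.526, 0.0778, 0.3002]
tcp_rot: [-0.001, 0.654, 0.756, -0.0]
contact_force: [-0.0, -1.0, -2.1]
grip_width: 0.257
grasp_force: 39.6
```

```bash
python3 - <<'E'
from mv import *
st(); L=[]
for n in("scene","top"):
    p,d=bot.read_camera(n); np.savez(n+"1.npz",p=p,d=d); c,M,t=cal(n); e=bot.state()["eef_pos"]
    q=lambda X: np.ravel(cv2.projectPoints(np.array([X],float),np.ravel(c["rvec"]),t,np.array([[c["fx"],0,c["cx"]],[0,c["fy"],c["cy"]],[0,0,1.]]),None)[0])
    uv=q(e-[0,0,.1]).astype(int); x0,y0=uv[0]-25,uv[1]-35; f=8
    im=cv2.resize(np.ascontiguousarray(p[y0:y0+70,x0:x0+50,::-1]),None,fx=f,fy=f,interpolation=cv2.INTER_CUBIC)
    for X,col in((e,(0,0,255)),(e-[0,0,.153],(255,0,0)),([.526,.0775,.082],(0,255,0))):
        w=((q(X)-[x0,y0]+.5)*f).astype(int); cv2.circle(im,tuple(int(v) for v in w),4,col,-1)
    L.append(im)
    # wand tube edges in scene: white pixels
    if n=="scene":
        for k in ("wand","cup_mouth","cup_floor"): print(k,[(x["uv"],x["confidence"]) for x in bot.landmark_of(k,n)[:2]])
        print("pred foot",q(e-[0,0,.153]),"pred mouth",q([.526,.0775,.082]))
cv2.imwrite("pics/up.png",np.hstack(L))
E
```

```text
t 6.5 p [0.526  0.0778 0.3002] j [ 0.0773  0.2027  1.4092  0.0012  1.531  -0.0672] F [-0.0108 -1.0425 -2.1216] w 21.931477242465768 g 39.576719999313354
y [ 0.9896  0.144  -0.0012] z [-0.0014  0.001  -1.    ]
wand [([253.1, 177.0], 0.83)]
cup_mouth [([250.4, 193.8], 0.87), ([251.1, 205.9], 0.68)]
cup_floor [([251.3, 203.8], 0.68)]
pred foot [251.5444 180.2072] pred mouth [251.4548 192.787 ]
```

View pics/up.png

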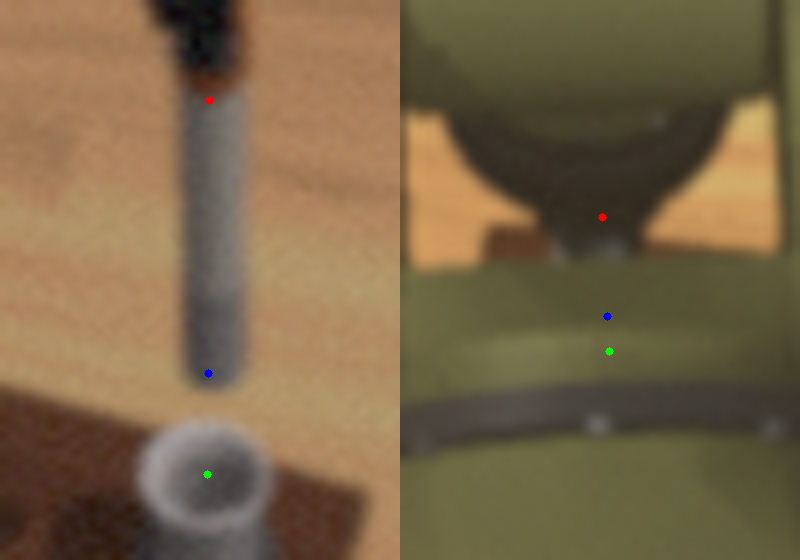

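```bash
python3 - <<'E'
from mv import *
from scipy.optimize import least_squares
D=np.load("scene1.npz"); P=cloud("scene",D["d"],np.ones(D["d"].shape,bool)); o=ray("scene",(256,192))[0]
for lo,hi in((.165,.2),(.2,.235),(.235,.28),(.165,.28)):
    q=P[(np.hypot(P[:,0]-.526,P[:,1]-.0775)<.035)&(P[:,2]>lo)&(P[:,2]<hi)]
    s=least_squares(lambda v:np.hypot(q[:,0]-v[0],q[:,1]-v[1])-.0117,[.526,.0775],loss="soft_l1",f_scale=.0015); print(lo,len(q),s.x,np.sqrt(np.mean(s.fun**2)),np.median(q,0))
q=P[(np.hypot(P[:,0]-.526,P[:,1]-.0775)<.05)&(P[:,2]>.078)&(P[:,2]<.088)]
for it in range(1): print("rim",len(q),cv2.minEnclosingCircle(q[:,:2].astype(np.float32)),cv2.minAreaRect(q[:,:2].astype(np.float32)))
# symmetric mask estimates: bright silhouettes
q=P[(np.hypot(P[:,0]-.526,P[:,1]-.0775)<.04)&(P[:,2]>.035)&(P[:,2]<.068)]
s=least_squares(lambda v:np.hypot(q[:,0]-v[0],q[:,1]-v[1])-.020,[.526,.0775],loss="soft_l1",f_scale=.0015); print("cup wall",len(q),s.x,np.sqrt(np.mean(s.fun**2)))
for n in("wand",):
    m=bot.masks_of(n,"scene")[0]["pixels"]; v,u=np.nonzero(m); print([(r,u[v==r].min(),u[v==r].max()) for r in range(v.min(),v.max()+1,4)])
E
```

```text
0.165 57 [0.5236 0.0776] 0.001154473835218738 [0.5333 0.0806 0.1832]
0.2 61 [0.5242 0.0773] 0.0011319199712270852 [0.5344 0.0791 0.2182]
0.235 84 [0.5243 0.0771] 0.0011374395525404577 [0.534  0.0809 0.2574]
0.165 202 [0.524  0.0773] 0.0011710031148909226 [0.5336 0.0805 0.2248]
rim 80 ((0.524972677230835, 0.07626079767942429), 0.025413010269403458) ((0.5264641046524048, 0.07554645836353302), (0.04806084558367729, 0.04528035968542099), 35.71061325073242)
cup wall 117 [0.5271 0.0759] 0.0026288930883173675
[(143, np.int64(250), np.int64(255)), (147, np.int64(248), np.int64(256)), (151, np.int64(248), np.int64(256)), (155, np.int64(248), np.int64(256)), (159, np.int64(248), np.int64(256)), (163, np.int64(248), np.int64(255)), (167, np.int64(248), np.int64(255)), (171, np.int64(247), np.int64(255)), (175, np.int64(248), np.int64(255)), (179, np.int64(249), np.int64(255))]
```

Relative to the cup in the same camera, the wand sits about 1.5 mm too near in x and 1.5 mm too far in +y. I correct that and lower into the mouth.

Emit:
drive_tool(series=[[[-0.0018,0.0013,0,0,0,0,0],[-0.0018,0.0013,0.015,0,0,0,0],[-0.0018,0.0013,0.03,0,0,0,0],[-0.0018,0.0013,0.045,0,0,0,0],[-0.0018,0.0013,0.055,0,0,0,0],[-0.0018,0.0013,0.063,0,0,0,0],[-0.0018,0.0013,0.07,0,0,0,0],[-0.0018,0.0013,0.077,0,0,0,0],[-0.0018,0.0013,0.083,0,0,0,0],[-0.0018,0.0013,0.083,0,0,0,0]]])

```text
t: 7.8
eef_pos: [0.5272, 0.0763, 0.2165]
tcp_rot: [-0.001, 0.654, 0.756, -0.001]
contact_force: [0.5, 0.4, -1.1]
grip_width: 0.255
grasp_force: 39.6
```

Emit:
drive_tool(series=[[[0,0,0.006,0,0,0,0],[0,0,0.012,0,0,0,0],[0,0,0.018,0,0,0,0],[0,0,0.023,0,0,0,0],[0,0,0.027,0,0,0,0],[0,0,0.03,0,0,0,0],[0,0,0.03,0,0,0,0]]])

```text
t: 8.5
eef_pos: [0.5272, 0.0763, 0.1869]
tcp_rot: [-0.001, 0.654, 0.756, -0.001]
contact_force: [-0.1, -0.4, -1.3]
grip_width: 0.258
grasp_force: 39.6
```

Emit:
drive_tool(series=[[[0,0,0.002,0,0,0,0],[0,0,0.004,0,0,0,0],[0,0,0.005,0,0,0,0],[0,0,0.006,0,0,0,0],[0,0,0.007,0,0,0,0],[0,0,0.007,0,0,0,0]]])

```text
t: 9.1
eef_pos: [0.5273, 0.0763, 0.1802]
tcp_rot: [-0.0, 0.654, 0.756, -0.0]
contact_force: [0.8, 0.1, -1.1]
grip_width: 0.257
grasp_force: 39.6
```

Emit:
drive_tool(series=[[[0,0,0.001,0,0,0,0],[0,0,0.002,0,0,0,0],[0,0,0.003,0,0,0,0],[0,0,0.003,0,0,0,0]]])

```text
t: 9.5
eef_pos: [0.5286, 0.0764, 0.1798]
tcp_rot: [0.001, 0.654, 0.756, 0.001]
contact_force: [-1.6, 0.0, 17.2]
grip_width: 0.261
grasp_force: 41.4
```

Floor contact came at TCP z of about 0.180, as predicted. I take the pressure off, then open.

Emit:
drive_tool(series=[[[0,0,-0.0025,0,0,0,0],[0,0,-0.0028,0,0,0,0],[0,0,-0.0028,0,0,0,0.03],[0,0,-0.0028,0,0,0,0.04],[0,0,-0.0028,0,0,0,0.06],[0,0,-0.0028,0,0,0,0.0854],[0,0,-0.0028,0,0,0,0.0854],[0,0,-0.0028,0,0,0,0.0854],[0,0,-0.0028,0,0,0,0.0854]]])

```text
t: 10.4
eef_pos: [0.5274, 0.0763, 0.1801]
tcp_rot: [-0.0, 0.654, 0.756, -0.0]
contact_force: [-0.1, -0.3, 0.6]
grip_width: 1.007
grasp_force: 0.0
```

```bash
python3 - <<'E'
from mv import *
st()
E
```

```text
t 10.4 p [0.5274 0.0763 0.1801] j [ 0.0749  0.2784  1.5932  0.0001  1.2709 -0.0699] F [-0.0711 -0.289   0.6153] w 85.95918519796524 g 0.0
y [ 0.9895  0.1443 -0.001 ] z [-0.001 -0.    -1.   ]
```

Emit:
drive_tool(series=[[[0,0,-0.02,0,0,0,0.0854],[0,0,-0.05,0,0,0,0.0854],[0,0,-0.09,0,0,0,0.0854],[0,0,-0.12,0,0,0,0.0854],[0,0,-0.12,0,0,0,0.0854]]])

```text
t: 10.9
eef_pos: [0.5285, 0.0764, 0.3044]
tcp_rot: [0.002, 0.654, 0.756, 0.002]
contact_force: [0.8, -0.1, -0.4]
grip_width: 0.999
grasp_force: 0.0
```

```bash
python3 - <<'E'
from mv import *
st(); a=np.radians(85.65); go([.5155,-.0727,.16],Rzy([0,0,-1],[np.cos(a),np.sin(a),0]),"knob high")
E
```

```text
t 10.9 p [0.5285 0.0764 0.3044] j [ 0.075   0.2021  1.4004  0.0001  1.5332 -0.07  ] F [ 0.833  -0.1299 -0.4286] w 85.3396142048492 g 0.0
y [0.9895 0.1444 0.006 ] z [ 0.006   0.0005 -1.    ]
knob high m [-0.1456 -0.0353  0.1443] deg [  0.28   0.25 -77.35]
```

Emit:
drive_tool(series=[[[-0.03,-0.007,0,0,0,-8,0.0854],[-0.07,-0.016,0,0,0,-16,0.0854],[-0.11,-0.026,0.01,0,0,-24,0.0854],[-0.14,-0.034,0.04,0,0,-32,0.0854],[-0.1456,-0.0353,0.08,0,0,-40,0.0854],[-0.1456,-0.0353,0.12,0,0,-48,0.0854],[-0.1456,-0.0353,0.144,0,0,-56,0.06],[-0.1456,-0.0353,0.144,0,0,-64,0.04],[-0.1456,-0.0353,0.144,0,0,-72,0.04],[-0.1456,-0.0353,0.144,0,0,-77.3,0.04],[-0.1456,-0.0353,0.144,0,0,-77.3,0.04],[-0.1456,-0.0353,0.144,0,0,-77.3,0.04]]])

```text
t: 12.1
eef_pos: [0.5132, -0.0728, 0.1557]
tcp_rot: [-0.001, 0.04, 0.999, 0.0]
contact_force: [-0.1, 0.9, 0.8]
grip_width: 0.466
grasp_force: 0.0
```

```bash
python3 - <<'E'
from mv import *
from scipy.optimize import least_squares
st(); a=np.radians(85.65); go([.5155,-.0727,.04],Rzy([0,0,-1],[np.cos(a),np.sin(a),0]),"knob grip")
L=[]
for n in ("scene","top"):
    p,d=bot.read_camera(n); c,M,t=cal(n); f=8
    P=cloud(n,d,np.ones(d.shape,bool))
    for lo,hi in((.095,.14),(.14,.19),(.19,.222)):
        q=P[(np.hypot(P[:,0]-.526,P[:,1]-.0765)<.03)&(P[:,2]>lo)&(P[:,2]<hi)]
        if len(q)>8:
            s=least_squares(lambda v:np.hypot(q[:,0]-v[0],q[:,1]-v[1])-.0117,[.526,.0775],loss="soft_l1",f_scale=.0015); print(n,lo,len(q),s.x)
    q=P[(np.hypot(P[:,0]-.526,P[:,1]-.0765)<.03)]; print("top z",np.sort(q[:,2])[-8:])
    k=np.ravel(cv2.projectPoints(np.array([[.522,.0,.1]]),np.ravel(c["rvec"]),t,np.array([[c["fx"],0,c["cx"]],[0,c["fy"],c["cy"]],[0,0,1.]]),None)[0]).astype(int)
    L.append(cv2.resize(np.ascontiguousarray(p[k[1]-30:k[1]+40,k[0]-45:k[0]+45,::-1]),None,fx=4.4,fy=4.4,interpolation=cv2.INTER_CUBIC))
cv2.imwrite("pics/kn.png",np.hstack(L))
E
```

```text
t 12.1 p [ 0.5132 -0.0728  0.1557] j [-0.2115  0.271   1.6622 -0.0003  1.2099 -1.7024] F [-0.09    0.9112  0.7842] w 39.80452586537378 g 0.0
y [ 0.0797  0.9968 -0.    ] z [-0.0016  0.0001 -1.    ]
knob grip m [-0.0025  0.0003  0.1157] deg [-0.   -0.09 -0.22]
scene 0.095 64 [0.5241 0.0759]
scene 0.14 82 [0.5242 0.0762]
scene 0.19 60 [0.525  0.0763]
top z [0.2277 0.2278 0.2282 0.2289 0.2291 0.2295 0.2297 0.2307]
top 0.095 25 [0.5247 0.08  ]
top 0.14 28 [0.5247 0.0801]
top 0.19 19 [0.5245 0.08  ]
top z [0.2292 0.2298 0.2299 0.23   0.2301 0.2302 0.2306 0.2306]
```

View pics/kn.png

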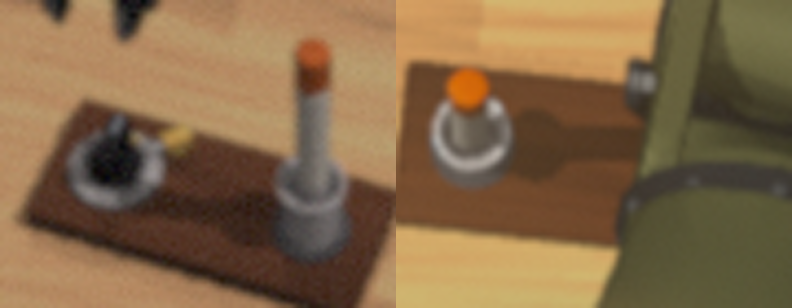

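The wand stands upright in the cup: the axis is vertical in both views, and the top is at about 0.229 including the camera bias. Now I descend on the knob bar.

Emit:
drive_tool(series=[[[-0.0025,0,0.02,0,0,0,0.04],[-0.0025,0,0.04,0,0,0,0.04],[-0.0025,0,0.06,0,0,0,0.04],[-0.0025,0,0.08,0,0,0,0.04],[-0.0025,0,0.095,0,0,0,0.04],[-0.0025,0,0.105,0,0,0,0.04],[-0.0025,0,0.113,0,0,0,0.04],[-0.0025,0,0.113,0,0,0,0.04],[-0.0025,0,0.113,0,0,0,0.04]]])

```text
t: 13.1
eef_pos: [0.5161, -0.0731, 0.0436]
tcp_rot: [-0.0, 0.039, 0.999, -0.0]
contact_force: [0.6, 0.1, 1.4]
grip_width: 0.473
grasp_force: 0.0
```

Emit:
drive_tool(series=[[[0,0,0,0,0,0,0.02],[0,0,0,0,0,0,0],[0,0,0,0,0,0,0],[0,0,0,0,0,0,0]]], squeeze=40)

```text
t: 13.5
eef_pos: [0.5159, -0.0731, 0.0433]
tcp_rot: [-0.0, 0.038, 0.999, -0.0]
contact_force: [-0.5, -1.0, -0.4]
grip_width: -0.003
grasp_force: 0.0
```

The fingers shut on nothing, so I look.

```bash
python3 - <<'E'
from mv import *
L=[]
for n in ("scene","top"):
    p,d=bot.read_camera(n); np.savez(n+"2.npz",p=p,d=d); c,M,t=cal(n)
    q=lambda X: np.ravel(cv2.projectPoints(np.array([X],float),np.ravel(c["rvec"]),t,np.array([[c["fx"],0,c["cx"]],[0,c["fy"],c["cy"]],[0,0,1.]]),None)[0])
    e=bot.state()["eef_pos"];k=q(e).astype(int); f=8; x0,y0=k[0]-25,k[1]-35
    im=cv2.resize(np.ascontiguousarray(p[y0:y0+70,x0:x0+50,::-1]),None,fx=f,fy=f,interpolation=cv2.INTER_CUBIC)
    for X,col in((e,(0,0,255)),([.5155,-.0727,.064],(0,255,0))):
        w=((q(X)-[x0,y0]+.5)*f).astype(int); cv2.circle(im,tuple(int(v) for v in w),4,col,-1)
    L.append(im); print(n,[(x["uv"],x["confidence"]) for x in bot.landmark_of("lock_grip",n)])
cv2.imwrite("pics/kn2.png",np.hstack(L)); st()
E
```

```text
scene [([203.6, 185.9], 0.65)]
top [([156.0, 268.5], 0.74)]
t 13.7 p [ 0.5158 -0.0731  0.0431] j [-0.2109  0.424   1.7497 -0.0003  0.9689 -1.7047] F [ 0.1061  0.0009 -0.392 ] w -0.2974714605683977 g 0.0
y [ 0.0768  0.997  -0.0001] z [-0.001 -0.    -1.   ]
```

View pics/kn2.png

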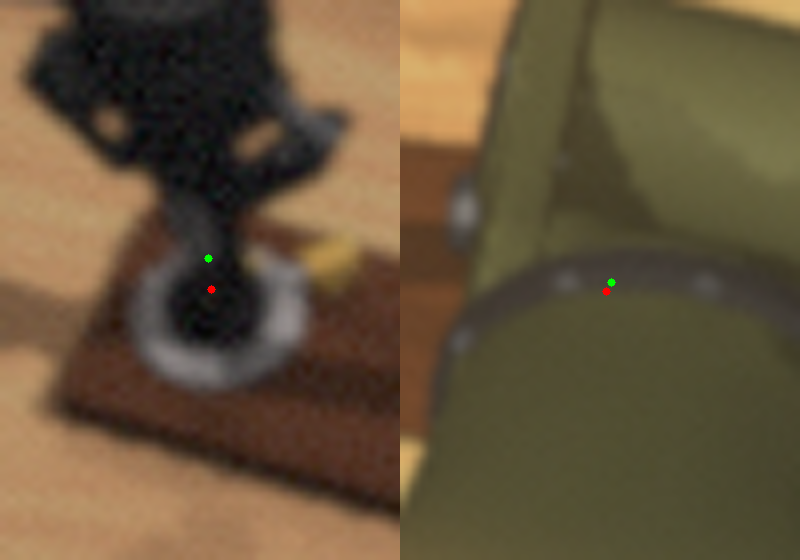

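```bash
python3 - <<'E'
from mv import *
for f in("scene0","scene2"):
    D=np.load(f+".npz"); P=cloud("scene",D["d"],np.ones(D["d"].shape,bool)); u=np.array([np.cos(np.radians(-4.35)),np.sin(np.radians(-4.35))]); v=np.array([-u[1],u[0]])
    e=P[:,:2]-[.5155,-.0727]; a,b=e@u,e@v; m=(np.hypot(a,b)<.04)&(P[:,2]>.026)&(P[:,2]<.11)
    print(f); print(np.c_[a,b,P[:,2]][m][np.argsort(-P[m][:,2])][::3].round(3)[:60].tolist())
E
```

```text
scene0
[[0.018, -0.004, 0.069], [0.002, 0.003, 0.067], [-0.01, 0.001, 0.067], [0.003, -0.004, 0.066], [-0.018, -0.002, 0.066], [-0.006, -0.001, 0.065], [0.003, -0.007, 0.064], [-0.011, -0.003, 0.064], [-0.006, 0.006, 0.063], [-0.01, -0.006, 0.063], [0.0, -0.002, 0.063], [0.008, -0.002, 0.063], [0.009, -0.005, 0.062], [0.002, 0.002, 0.062], [0.019, -0.001, 0.062], [0.012, 0.006, 0.061], [0.0, 0.005, 0.061], [0.016, 0.004, 0.059], [0.003, 0.006, 0.059], [0.018, 0.005, 0.058], [-0.015, 0.005, 0.056], [-0.004, 0.006, 0.055], [0.006, 0.006, 0.052], [0.022, 0.003, 0.05], [-0.009, 0.007, 0.049], [0.017, 0.007, 0.045], [-0.003, 0.005, 0.045], [0.02, -0.005, 0.044], [0.019, 0.001, 0.041], [-0.011, 0.005, 0.04], [0.005, 0.005, 0.039], [0.007, 0.019, 0.039], [-0.003, 0.015, 0.038], [0.008, -0.018, 0.037], [0.01, 0.02, 0.037], [-0.018, 0.019, 0.036], [0.008, 0.013, 0.036], [0.009, -0.014, 0.036], [-0.013, 0.014, 0.036], [0.014, -0.016, 0.035], [0.006, 0.015, 0.035], [0.014, 0.015, 0.035], [0.012, -0.013, 0.034], [0.002, -0.021, 0.034], [-0.004, 0.007, 0.034], [-0.007, 0.016, 0.033], [-0.009, 0.0
[... 1016 characters left out ...]
0.004, 0.006, 0.055], [0.019, 0.005, 0.054], [0.019, -0.005, 0.054], [0.02, -0.001, 0.052], [-0.012, 0.005, 0.049], [0.015, 0.006, 0.048], [0.006, 0.006, 0.046], [0.02, -0.002, 0.045], [-0.018, 0.006, 0.042], [-0.026, 0.026, 0.041], [0.005, 0.005, 0.04], [0.009, 0.013, 0.039], [0.001, 0.013, 0.038], [-0.011, 0.012, 0.037], [-0.001, 0.006, 0.037], [0.006, -0.015, 0.037], [-0.009, -0.019, 0.036], [0.002, 0.007, 0.036], [0.003, 0.014, 0.036], [0.017, 0.009, 0.035], [0.019, -0.02, 0.035], [0.005, 0.018, 0.035], [0.019, 0.01, 0.034], [0.023, 0.001, 0.034], [-0.004, 0.007, 0.033], [0.007, 0.009, 0.033], [-0.025, 0.019, 0.033], [-0.003, 0.014, 0.032], [-0.011, 0.011, 0.032], [-0.025, 0.005, 0.032]]
```

```bash
python3 - <<'E'
from mv import *
for f,e0,lo in(("scene1",np.array([.526,.0778,.3002]),-.03),("scene2",np.array([.5158,-.0731,.0431]),.026)):
    D=np.load(f+".npz"); P=cloud("scene",D["d"],np.ones(D["d"].shape,bool)); C=D["p"][D["d"]>0].astype(int)
    e=P-e0; m=(np.hypot(e[:,0],e[:,1])<.05)&(e[:,2]>lo-.0)&(e[:,2]<.08)&(C.max(1)<75 if f=="scene1" else True)
    q=np.c_[e,C.max(1)][m]; q=q[np.argsort(q[:,2])]
    h=np.histogram(q[:,2],np.arange(-.03,.081,.005)); print(f,dict(zip((h[1][:-1]*1e3).round().astype(int).tolist(),h[0].tolist())))
    if f=="scene2":
        for a,b in((.015,.02),(.02,.025),(.025,.03),(.03,.035),(.035,.04),(.045,.05),(.06,.065)): 
            s=q[(q[:,2]>a)&(q[:,2]<b)]; print(a,len(s),"x",np.percentile(s[:,0],[5,50,95]),"y",np.percentile(s[:,1],[5,50,95]))
    else: print(q[:12].round(3).tolist())
E
```

```text
scene1 {-30: 0, -25: 0, -20: 0, -15: 0, -10: 0, -5: 0, 0: 0, 5: 0, 10: 0, 15: 0, 20: 1, 25: 2, 30: 1, 35: 2, 40: 8, 45: 7, 50: 7, 55: 8, 60: 1, 65: 0, 70: 0, 75: 2}
[[0.01, -0.002, 0.023, 65.0], [0.012, 0.001, 0.026, 69.0], [0.011, 0.004, 0.026, 66.0], [0.015, 0.007, 0.031, 71.0], [0.017, 0.01, 0.038, 72.0], [0.017, 0.008, 0.038, 59.0], [0.016, 0.01, 0.041, 60.0], [0.017, 0.008, 0.042, 43.0], [0.023, 0.002, 0.042, 44.0], [0.024, -0.001, 0.043, 56.0], [0.022, 0.007, 0.043, 44.0], [0.015, 0.01, 0.044, 60.0]]
scene2 {-30: 0, -25: 0, -20: 0, -15: 0, -10: 0, -5: 0, 0: 0, 5: 0, 10: 0, 15: 0, 20: 0, 25: 0, 30: 2, 35: 2, 40: 11, 45: 8, 50: 10, 55: 8, 60: 11, 65: 2, 70: 11, 75: 9}Traceback (most recent call last):
  File "<stdin>", line 9, in <module>
    return _quantile_unchecked(
        a, q, axis, out, overwrite_input, method, keepdims, weights)
    return _ureduce(a,
                    func=_quantile_ureduce_func,
    ...<5 lines>...
                    overwrite_input=overwrite_input,
                    method=method)
    r = func(a, **kwargs)
    result = _quantile(arr,
                       quantiles=q,
    ...<2 lines>...
                       out=out,
                       weights=wgt)
    slices_having_nans = np.isnan(arr[-1, ...])
                                  ~~~^^^^^^^^^
IndexError: index -1 is out of bounds for axis 0 with size 0
```

Depth shows the real fingertips about 25 mm above the reported TCP in both the wand pose and this one. The fingers therefore closed just above the bar, which still shows unturned. I open and go about 24 mm deeper, watching the force.

Emit:
drive_tool(series=[[[0,0,0,0,0,0,0.04],[0,0,0,0,0,0,0.04],[0,0,0,0,0,0,0.04],[0,0,0.006,0,0,0,0.04],[0,0,0.012,0,0,0,0.04],[0,0,0.016,0,0,0,0.04],[0,0,0.02,0,0,0,0.04],[0,0,0.02,0,0,0,0.04]]])

```text
t: 14.5
eef_pos: [0.5154, -0.073, 0.0224]
tcp_rot: [-0.001, 0.038, 0.999, 0.0]
contact_force: [-0.1, 0.2, 0.3]
grip_width: 0.468
grasp_force: 0.0
```

Emit:
drive_tool(series=[[[0,0,0.002,0,0,0,0.04],[0,0,0.004,0,0,0,0.04],[0,0,0.004,0,0,0,0.03],[0,0,0.004,0,0,0,0.02],[0,0,0.004,0,0,0,0],[0,0,0.004,0,0,0,0],[0,0,0.004,0,0,0,0]]], squeeze=50)

```text
t: 15.2
eef_pos: [0.5159, -0.0726, 0.0194]
tcp_rot: [-0.0, 0.038, 0.999, 0.0]
contact_force: [-0.4, 6.7, 4.4]
grip_width: 0.147
grasp_force: 50.9
```

The bar is gripped. Now I turn clockwise, which is positive about the tool's z.

Emit:
drive_tool(series=[[[0,0,0,0,0,6,0],[0,0,0,0,0,12,0],[0,0,0,0,0,18,0],[0,0,0,0,0,24,0],[0,0,0,0,0,30,0],[0,0,0,0,0,36,0],[0,0,0,0,0,42,0],[0,0,0,0,0,47,0],[0,0,0,0,0,51,0],[0,0,0,0,0,51,0]]])

```text
t: 16.2
eef_pos: [0.5154, -0.0733, 0.0194]
tcp_rot: [-0.001, 0.466, 0.885, -0.001]
contact_force: [-4.8, -0.9, 6.5]
grip_width: 0.147
grasp_force: 51.2
```

```bash
python3 - <<'E'
from mv import *
st(); print(bot.state()["ft_torque"])
E
```

```text
t 16.2 p [ 0.5154 -0.0733  0.0194] j [-0.2112  0.4619  1.7614 -0.0008  0.92   -0.812 ] F [-4.7824 -0.8721  6.5247] w 12.532902105827585 g 51.1974173784256
y [ 0.8246  0.5658 -0.0016] z [-0.0018 -0.0003 -1.    ]
[-0.1583  0.9611 -0.0367]
```

Emit:
drive_tool(series=[[[0,0,0,0,0,51,0.015],[0,0,0,0,0,0,0.04]]])

```text
t: 16.4
eef_pos: [0.5158, -0.0732, 0.0192]
tcp_rot: [-0.0, 0.472, 0.881, -0.0]
contact_force: [0.2, 0.1, 0.8]
grip_width: 0.331
grasp_force: 0.0
```

Emit:
drive_tool(series=[[[0,0,0,0,0,0,0.04],[0,0,0,0,0,0,0.04],[0,0,-0.01,0,0,0,0.04],[0,0,-0.03,0,0,0,0.04],[0,0,-0.07,0,0,0,0.04],[0,0,-0.11,0,0,0,0.03],[0,0,-0.15,0,0,0,0.01],[0,0,-0.15,0,0,0,0]]])

```text
t: 17.2
eef_pos: [0.518, -0.0735, 0.1752]
tcp_rot: [0.004, 0.465, 0.885, 0.001]
contact_force: [-0.1, -0.1, -0.8]
grip_width: 0.021
grasp_force: 0.0
```

```bash
python3 - <<'E'
from mv import *
from scipy.optimize import least_squares
st(); p,d=bot.read_camera("scene"); P=cloud("scene",d,np.ones(d.shape,bool))
q=P[(np.hypot(P[:,0]-.5145,P[:,1]+.073)<.03)&(P[:,2]>.05)&(P[:,2]<.075)]; print("knob",len(q),cv2.minAreaRect(q[:,:2].astype(np.float32)))
w=np.linalg.svd(q[:,:2]-q[:,:2].mean(0))[2][0]; print("bar az",np.degrees(np.arctan2(w[1],w[0]))%180-180)
q=P[(np.hypot(P[:,0]-.526,P[:,1]-.0765)<.03)&(P[:,2]>.1)&(P[:,2]<.222)]; print("wand",least_squares(lambda v:np.hypot(q[:,0]-v[0],q[:,1]-v[1])-.0117,[.526,.0775],loss="soft_l1",f_scale=.0015).x)
# toggle target poses: box frame u at 20.5 deg
a=np.radians(20.5); u=np.array([np.cos(a),np.sin(a),0]); piv=np.array([.553,-.283,0])
# tool x along u or -u
y=np.array([-u[1],u[0],0]); RT=Rzy([0,0,-1],y)
go(piv-.06*u+[0,0,.17],RT,"beh hi y"); go(piv-.06*u+[0,0,.17],Rzy([0,0,-1],-y),"beh hi -y")
E
```

```text
t 17.2 p [ 0.518  -0.0735  0.1752] j [-0.2108  0.256   1.6334 -0.0003  1.2438 -0.8133] F [-0.1126 -0.0599 -0.7925] w 1.7633927802304041 g 0.0
y [0.8239 0.5668 0.0055] z [ 0.0081 -0.002  -1.    ]
knob 76 ((0.5160275101661682, -0.07300644367933273), (0.01958390139043331, 0.04107384756207466), 28.891624450683594)
bar az -60.019629341421194
wand [0.5246 0.0762]
beh hi y m [-0.1786 -0.1474  0.0024] deg [  0.01   0.28 -75.97]
beh hi -y m [-0.1786 -0.1474  0.0024] deg [  0.3   -0.01 104.03]
```

The knob is well past its detent: the bar is turned about 55° by depth and stays over. The wand still stands. Next is the toggle. The pivot, corrected to the arm's frame, is about (0.554, -0.2846).

Emit:
drive_tool(series=[[[-0.01,-0.01,0,0,0,8.5,0],[-0.03,-0.03,0,0,0,17,0],[-0.05,-0.045,0,0,0,25,0],[-0.07,-0.06,0,0,0,33,0],[-0.09,-0.075,0,0,0,41,0],[-0.11,-0.09,0,0,0,49,0],[-0.13,-0.105,0,0,0,57,0],[-0.15,-0.12,0,0,0,65,0],[-0.165,-0.135,0,0,0,73,0],[-0.178,-0.147,0,0,0,81,0],[-0.178,-0.147,0,0,0,89,0],[-0.178,-0.147,0,0,0,97,0]]])

```text
t: 18.45
eef_pos: [0.4954, -0.3033, 0.168]
tcp_rot: [-0.001, 0.972, 0.235, -0.001]
contact_force: [-1.3, 0.0, -0.2]
grip_width: -0.004
grasp_force: 0.0
```

```bash
cat >> mv.py <<'E'
_a=np.radians(20.5); u=np.array([np.cos(_a),np.sin(_a),0]); piv=np.array([.554,-.2846,0]); RT=Rzy([0,0,-1],[u[1],-u[0],0])
E
python3 - <<'E'
from mv import *
st(); go(piv-.065*u+[0,0,.12],RT,"behind mid"); go(piv-.065*u+[0,0,.023],RT,"behind low")
E
```

```text
t 18.45 p [ 0.4954 -0.3033  0.168 ] j [-0.6122  0.3956  1.4658 -0.0006  1.2831  0.4848] F [-1.3408  0.0449 -0.2381] w -0.3065905922714319 g 0.0
y [ 0.4565 -0.8897 -0.0022] z [-0.0027  0.0011 -1.    ]
behind mid m [-0.0038  0.0027  0.048 ] deg [-0.12  0.11  6.66]
behind low m [-0.0036  0.0029  0.145 ] deg [-0.12  0.11  6.66]
```

Emit:
drive_tool(series=[[[-0.0037,0.0028,0.03,0,0,6.7,0],[-0.0037,0.0028,0.06,0,0,6.7,0],[-0.0037,0.0028,0.09,0,0,6.7,0],[-0.0037,0.0028,0.115,0,0,6.7,0],[-0.0037,0.0028,0.13,0,0,6.7,0],[-0.0037,0.0028,0.14,0,0,6.7,0],[-0.0037,0.0028,0.145,0,0,6.7,0],[-0.0037,0.0028,0.145,0,0,6.7,0]]])

```text
t: 19.25
eef_pos: [0.494, -0.3073, 0.0242]
tcp_rot: [-0.0, 0.983, 0.181, -0.0]
contact_force: [-0.1, 0.3, 0.9]
grip_width: -0.0
grasp_force: 0.0
```

```bash
python3 - <<'E'
from mv import *
st(); go(piv-.006*u+[0,0,.023],RT,"push end")
L=[]
for n in ("scene","top"):
    p,d=bot.read_camera(n); c,M,t=cal(n)
    q=lambda X: np.ravel(cv2.projectPoints(np.array([X],float),np.ravel(c["rvec"]),t,np.array([[c["fx"],0,c["cx"]],[0,c["fy"],c["cy"]],[0,0,1.]]),None)[0])
    k=q(piv+[0,0,.05]).astype(int); f=8; x0,y0=k[0]-25,k[1]-35
    im=cv2.resize(np.ascontiguousarray(p[y0:y0+70,x0:x0+50,::-1]),None,fx=f,fy=f,interpolation=cv2.INTER_CUBIC)
    for X,col in((bot.state()["eef_pos"]+[0,0,.025],(0,0,255)),(piv+[0,0,.03],(0,255,0))):
        w=((q(X)-[x0,y0]+.5)*f).astype(int); cv2.circle(im,tuple(int(v) for v in w),4,col,-1)
    L.append(im)
cv2.imwrite("pics/tg.png",np.hstack(L))
E
```

```text
t 19.25 p [ 0.494  -0.3073  0.0242] j [-0.6192  0.5661  1.5797 -0.0007  0.9965  0.5874] F [-0.1061  0.2871  0.9315] w -0.015669190307552226 g 0.0
y [ 0.3566 -0.9343 -0.0003] z [-0.001  -0.0001 -1.    ]
push end m [0.0582 0.0002 0.0011] deg [-0.01  0.05  0.39]
```

View pics/tg.png

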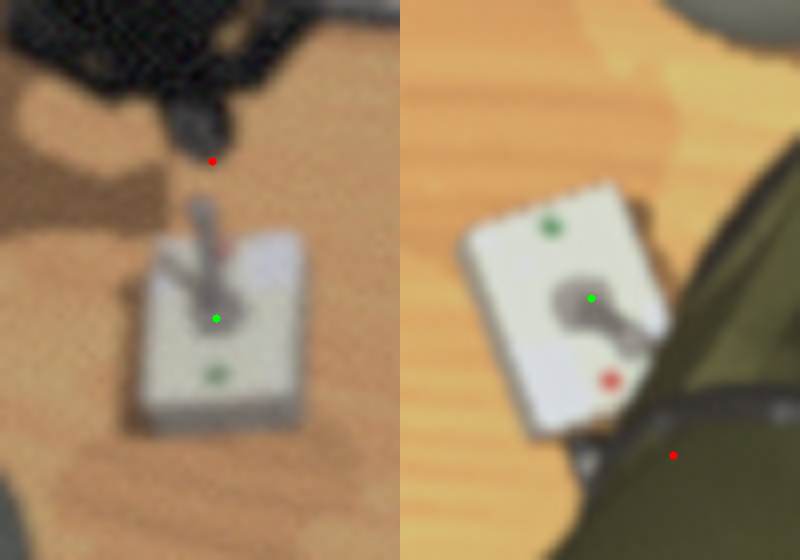

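The fingertip (red) is behind the toggle on the red-dot side, and the pivot estimate sits on the box centre. Pushing towards green.

Emit:
drive_tool(series=[[[0.012,0,0,0,0,0,0],[0.02,0,0,0,0,0,0],[0.027,0,0,0,0,0,0],[0.034,0,0,0,0,0,0],[0.04,0,0,0,0,0,0],[0.046,0,0,0,0,0,0],[0.051,0,0,0,0,0,0],[0.055,0,0,0,0,0,0],[0.058,0,0,0,0,0,0],[0.058,0,0,0,0,0,0]]])

```text
t: 20.35
eef_pos: [0.5483, -0.2864, 0.0239]
tcp_rot: [-0.0, 0.983, 0.181, -0.001]
contact_force: [-0.6, -0.8, -1.2]
grip_width: -0.004
grasp_force: 0.2
```

```bash
cat > tog.py <<'E'
from mv import *
st(); p,d=bot.read_camera("scene"); P=cloud("scene",d,np.ones(d.shape,bool)); C=p[d>0].astype(int)
e=P-(piv-[.002,0.0005,0]); a,b=e@u,e@np.array([-u[1],u[0],0]); m=(abs(a)<.045)&(abs(b)<.02)&(P[:,2]>.042)&(P[:,2]<.085)
print(np.c_[a,b,P[:,2],C.max(1)/1e3][m][np.argsort(-P[m][:,2])].round(3)[::2][:30].tolist())
print([(x["uv"],x["confidence"]) for x in bot.landmark_of("toggle_tip","scene")[:2]])
c,M,t=cal("scene"); K=np.array([[c["fx"],0,c["cx"]],[0,c["fy"],c["cy"]],[0,0,1.]])
for g in(-.5,.35,.5): print(g,cv2.projectPoints((piv-[.002,.0005,0]+u*.045*np.sin(g)+[0,0,.03+.045*np.cos(g)])[None],np.ravel(c["rvec"]),t,K,None)[0].ravel())
E
python3 tog.py
```

```text
t 20.35 p [ 0.5483 -0.2864  0.0239] j [-0.5404  0.6363  1.4635 -0.0005  1.0427  0.6658] F [-0.6264 -0.7623 -1.189 ] w -0.378533683375512 g 0.2180718770250678
y [ 0.3569 -0.9341 -0.0005] z [-0.0011  0.0001 -1.    ]
[[0.008, -0.006, 0.084, 0.066], [0.001, 0.012, 0.083, 0.05], [0.004, 0.006, 0.082, 0.061], [0.0, 0.005, 0.082, 0.054], [0.008, 0.006, 0.082, 0.065], [-0.003, -0.013, 0.081, 0.1], [0.009, -0.007, 0.08, 0.065], [0.002, 0.008, 0.08, 0.043], [0.021, 0.003, 0.08, 0.123], [0.004, -0.013, 0.08, 0.126], [0.005, -0.001, 0.079, 0.064], [0.007, -0.004, 0.078, 0.064], [0.007, -0.001, 0.077, 0.067], [0.007, 0.001, 0.076, 0.069], [0.022, 0.002, 0.075, 0.116], [0.002, 0.01, 0.074, 0.053], [0.013, 0.004, 0.074, 0.119], [0.019, -0.005, 0.073, 0.13], [0.019, -0.002, 0.072, 0.117], [0.002, -0.012, 0.072, 0.092], [0.019, 0.004, 0.071, 0.112], [0.022, -0.002, 0.071, 0.122], [0.003, 0.012, 0.07, 0.116], [0.005, -0.006, 0.069, 0.087], [-0.002, 0.012, 0.068, 0.095], [-0.0, 0.005, 0.066, 0.065], [0.001, -0.011, 0.065, 0.095], [0.003, 0.008, 0.064, 0.105], [0.016, 0.002, 0.062, 0.09], [0.011, 0.003, 0.055, 0.09]]
[([134.3, 179.3], 0.52)]
-0.5 [137.4    171.0207]
0.35 [136.6679 180.0409]
0.5 [136.7657 182.173 ]
```

The tip is only at a lean of about 0.35 rad, so I push a few mm more until force shows the stop.

Emit:
drive_tool(series=[[[0.002,0,0,0,0,0,0],[0.004,0,0,0,0,0,0],[0.005,0,0,0,0,0,0],[0.005,0,0,0,0,0,0]]])

```text
t: 20.85
eef_pos: [0.5528, -0.2848, 0.0241]
tcp_rot: [-0.0, 0.983, 0.181, -0.0]
contact_force: [-1.0, -0.6, 0.4]
grip_width: -0.002
grasp_force: 0.6
```

```bash
python3 tog.py
```

```text
t 20.85 p [ 0.5528 -0.2848  0.0241] j [-0.5343  0.6424  1.4529 -0.0006  1.0471  0.672 ] F [-0.9728 -0.6405  0.4241] w -0.1436775727733145 g 0.5903363996185362
y [ 0.3568 -0.9342 -0.0003] z [-0.0009 -0.     -1.    ]
[[0.005, 0.012, 0.083, 0.052], [0.007, -0.009, 0.083, 0.071], [0.01, -0.003, 0.081, 0.059], [0.01, 0.003, 0.081, 0.066], [0.009, -0.007, 0.081, 0.055], [0.008, -0.013, 0.08, 0.113], [0.006, 0.008, 0.079, 0.042], [0.007, -0.01, 0.078, 0.072], [0.023, 0.002, 0.077, 0.118], [0.01, -0.007, 0.077, 0.061], [0.025, -0.001, 0.076, 0.118], [0.01, -0.002, 0.075, 0.065], [0.029, 0.002, 0.075, 0.112], [0.019, -0.005, 0.073, 0.12], [0.009, 0.007, 0.073, 0.057], [0.016, 0.001, 0.073, 0.088], [0.027, -0.001, 0.073, 0.122], [0.023, 0.001, 0.072, 0.123], [0.01, -0.012, 0.071, 0.099], [0.011, 0.004, 0.071, 0.072], [0.01, -0.006, 0.071, 0.078], [-0.004, 0.012, 0.071, 0.097], [0.009, 0.009, 0.068, 0.098], [0.008, -0.0, 0.068, 0.07], [0.005, 0.009, 0.067, 0.073], [0.021, 0.003, 0.064, 0.107], [0.009, 0.002, 0.064, 0.094], [0.005, 0.005, 0.063, 0.079], [0.015, 0.004, 0.056, 0.098], [0.01, 0.005, 0.048, 0.107]]
[([137.3, 180.8], 0.59)]
-0.5 [137.4    171.0207]
0.35 [136.6679 180.0409]
0.5 [136.7657 182.173 ]
```

Now at about 0.4 rad lean. A little more, to the stop.

Emit:
drive_tool(series=[[[0.002,0,0,0,0,0,0],[0.003,0,0,0,0,0,0],[0.004,0,0,0,0,0,0],[0.004,0,0,0,0,0,0]]])

```text
t: 21.35
eef_pos: [0.5539, -0.2843, 0.0236]
tcp_rot: [-0.001, 0.983, 0.181, -0.003]
contact_force: [-19.5, -6.2, 5.3]
grip_width: -0.002
grasp_force: 10.7
```

The stop is reached, with force at 20 N. I back away and rise.

Emit:
drive_tool(series=[[[-0.01,0,0,0,0,0,0],[-0.03,0,0,0,0,0,0],[-0.06,0,0,0,0,0,0],[-0.06,0,-0.03,0,0,0,0],[-0.06,0,-0.07,0,0,0,0],[-0.06,0,-0.12,0,0,0,0],[-0.06,0,-0.16,0,0,0,0],[-0.06,0,-0.16,0,0,0,0],[-0.06,0,-0.16,0,0,0,0]]])

```text
t: 22.25
eef_pos: [0.5008, -0.3047, 0.1847]
tcp_rot: [0.0, 0.983, 0.181, 0.0]
contact_force: [0.4, -0.8, -0.8]
grip_width: -0.001
grasp_force: 0.0
```

```bash
python3 tog.py; python3 - <<'E'
from mv import *
from scipy.optimize import least_squares
p,d=bot.read_camera("scene"); P=cloud("scene",d,np.ones(d.shape,bool)); cv2.imwrite("pics/end.png",cv2.resize(np.ascontiguousarray(p[90:290,60:326,::-1]),None,fx=3,fy=3,interpolation=cv2.INTER_CUBIC))
q=P[(np.hypot(P[:,0]-.5145,P[:,1]+.073)<.03)&(P[:,2]>.05)&(P[:,2]<.075)]; w=np.linalg.svd(q[:,:2]-q[:,:2].mean(0))[2][0]; print("bar az",np.degrees(np.arctan2(w[1],w[0]))%180-180)
for lo,hi in((.1,.15),(.17,.222)):
    q=P[(np.hypot(P[:,0]-.526,P[:,1]-.0765)<.03)&(P[:,2]>lo)&(P[:,2]<hi)]; print("wand",least_squares(lambda v:np.hypot(q[:,0]-v[0],q[:,1]-v[1])-.0117,[.526,.0775],loss="soft_l1",f_scale=.0015).x)
E
```

```text
t 22.25 p [ 0.5008 -0.3047  0.1847] j [-0.609   0.3911  1.4321 -0.0003  1.3173  0.597 ] F [ 0.4295 -0.8325 -0.7677] w -0.05687924782177499 g 0.0
y [ 0.3569 -0.9341  0.001 ] z [ 0.0007 -0.0008 -1.    ]
[[0.023, 0.002, 0.077, 0.148], [0.018, 0.002, 0.076, 0.17], [0.026, 0.005, 0.075, 0.133], [0.025, 0.002, 0.075, 0.136], [0.02, -0.001, 0.074, 0.15], [0.027, -0.001, 0.073, 0.135], [0.026, -0.005, 0.072, 0.167], [0.025, -0.0, 0.064, 0.106], [0.009, 0.003, 0.053, 0.127], [0.015, 0.003, 0.05, 0.082]]
[([134.5, 178.4], 0.5)]
-0.5 [137.4    171.0207]
0.35 [136.6679 180.0409]
0.5 [136.7657 182.173 ]
bar az -60.66442433795038
wand [0.5245 0.0762]
wand [0.5247 0.0761]
```

View pics/end.png

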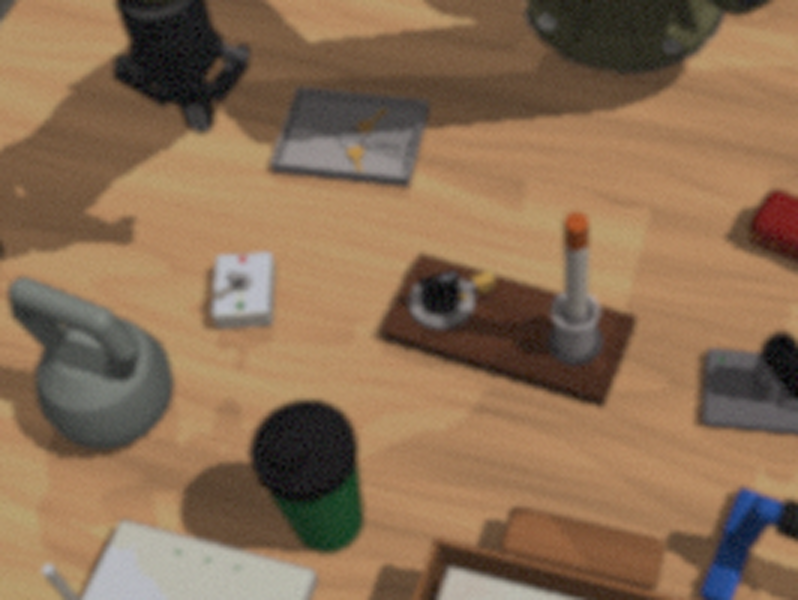

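The final picture shows the wand upright in the cup at (577,290), the knob bar turned at (440,295), and the toggle leaning to the green dot at (240,285). The other things are undisturbed and the arm is clear.

```bash
python3 -c "
from rig import bot
print(bot.sign_off())"
```

```text
the job is handed in; nothing more can be done
None
```

The job is handed in at about 22 s with no verdict returned: the wand stands released in the cup, the knob is turned to about 0.97 rad by depth, the toggle is over at green, and nothing else on the shelf looks moved.

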